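# Set a length stop against its backlash and lay the work to it

## Task

The stop of the length gauge stands too far to the right of the red mark, and its rack drive has a few millimetres of play. With the knob, back the stop off until it is clearly left of the red mark, then wind it up to the right until the black pointer lines up with the mark, so that the play is taken up against the work; if you go too far, back off and come up again. Then lay the thick pale offcut flat on the gauge's bed, its long side against the fence and its end touching the stop, without shifting the stop off the mark, and leave the other loose things where they are.

Things in the scene. Friction and masses are not known exactly. Their poses are not given: they have to be found in the camera images.
- gauge: fixed length gauge: grey bed 150 (x) by 260 (y) by 12 mm; x away from the robot, y left along the fence, z up; origin on the worktop, bed from y -120 to +140 mm. On its far edge a fence 15 mm wide, only 10 mm high (top 22 mm above the worktop), working face at x = +55 mm, scale in 5 mm steps. A blue pinion housing (52 by 56 mm, top 38 mm high) with the knob stands at x -43, y +100 mm
- knob (a joint): black knob (rad), positive clockwise from above, 0 at the start, range -2.3 to 2.3; stiff (0.3 N m), stays put. Clockwise drives the rack right (gauge -y), 20 mm per rad. The rack's two dogs embrace the stop's lug with 5 mm play, so after a reversal the stop stands still for up to 0.25 rad. 1.5 N shifts the stop within the play; pushed left, its lug comes to rest on the left dog
- knob_grip (a point): on the knob's vertical axis, half way up its grip: a black bar 46 long, 14 wide, 24 mm high (12 mm above and below this point) with a white line on top, on a round skirt of 48 mm diameter. Site x runs along the bar (along gauge x at the start)
- stop_pointer (a point): tip of the black pointer, 3 mm wide, on the orange stop, over the fence; its centre line is 1.5 mm left of the stop face; axes as the gauge's. The stop is 30 mm long in y, its top 40 mm above the worktop; it slides along gauge y
- stop_face (a point): on the orange stop: the point where the bed, the fence face and the steel stop face (facing right, gauge -y) meet; axes as the gauge's. The stop face reaches from here 40 mm toward the robot and 28 mm up
- stop_lug (a point): left face of the orange lug on the stop, between the dark dogs of the rack; axes as the gauge's
- drive_dog (a point): right face of the rack's left dog; its y minus the lug's y (gauge axes) is 0 when the play is taken up by winding to the right, and 5 mm when the lug lies on the other dog
- set_mark: red mark, fixed: a red strip 3 mm wide (y) and 20 mm long (x) along the middle of the top, 25 mm above the worktop, of a white block 18 mm wide behind the fence; axes as the gauge's; origin on the worktop under the strip. The pointer lines up when its y (gauge axes) is the same. It lies 6 to 20 mm left of the pointer at the start, and the stop can go at least 15 mm farther left
- offcut: the work: thick pale maple offcut, 34 (its x) by 70 (its y) by 30 mm high, about 50 g, loose on the worktop; origin at the centre of its underside, z up
- thin_offcut: bystander: thin pale offcut 40 by 75 by 16 mm, loose; origin at the centre of its underside
- sanding_block: bystander: brown sanding block 62 by 107 by 29 mm, loose; origin at the centre of its underside
- screwdriver: bystander: red-handled screwdriver 195 mm long, loose; origin at the middle of its underside
Things that resemble listed ones, but are neither listed nor needed, are in the scene too. Of the things like the offcut, leave any that is turquoise; of the rest the larger one is meant.

How it is judged:
By the outcome, as a careful person would: the job done as asked, in the order asked, and still so for the second after the job is handed in, with the robot touching nothing.
It also fails if it takes over 54 s, if anything falls off the work surface, if the arm or the gripper's body presses on something with over 40 N, if the wrist force passes 120 N, or if a joint passes its speed limit or range.

## Robot

A 6-joint arm with a two-finger parallel gripper is mounted at the origin on a cart in front of the work surface, level with it; the furniture and walls round the work are solid. World frame = base frame: x ahead of the robot, y to its left, z up, the work surface at z = 0. Lengths are in m, angles in rad, forces in N, time in s.
With the tool pointing down it reaches from about 0.225 to 0.875 m from the base axis. Payload 3.4 kg.
Tool frame: the origin (TCP) lies at the very end of the fingers, on their centre line; the grasp point (between the pads) lies 19 mm behind it; z points along the fingers, y is the line along which they close (so a half turn about z gives the same grasp; the last joint's range is limited). The gripper opens to 85 mm and grips with 20 to 120 N. Pads are 22 mm wide; open, the fingers measure 114 mm over their backs; the gripper's body (76 mm by 85 mm) begins 54 mm behind the grasp point. The pads swing forward as they close: fully open they stand 13 mm farther back than shut.
Start: joints at [-1.406, 0.276, 1.505, -0, 1.361, -0.121], TCP at [0.162, -0.552, 0.231] pointing down, gripper open.
Joint ranges: [-2.89, 2.89], [-0.75, 2.08], [0.22, 2.7], [-1.18, 4.32], [0.11, 2.71], [-2.7, 2.7]. Speed limits (rad/s): [2.57, 2.57, 3.14, 3.14, 3.14, 3.14].

## Interface

Orientations are given as a unit quaternion [x, y, z, w].
In Python, from cell import bot, imaging gives the robot as it stands.
- The arm moves only by the shell command python3 -m handwheel 'ROWS' [FORCE]. ROWS is JSON, a list of rows, each a list of 3 entries, a list of its own where there are three numbers: the shift along the tool's x, y, z in m, then the turn, a rotation vector about the tool's x, y, z in degrees, then the opening, from 0 (shut) to 1 (fully open). A call has 1 to 12 rows; each row shifts and turns the commanded pose from where the row before left it, along the tool's axes as they then stand; what a row does not reach is not made up. A row lasts 1/12 s, in which the tool goes at most 41.7 mm and 7.16 degrees, less where a joint would pass 70% of its speed; a pose out of reach is approached as far as the arm can. A call with a gripper value outside its range is refused whole. The fingers move at their own pace and stop on an object; FORCE is the grip in N (left out, the last holds). Time passes only in rows, so rows that do not move let the fingers close. It gives the time, the measured TCP pose, the force, the opening and the grip force at its end, in the units of the state.
- bot.read_state(): the state, without advancing time (a new reading comes with each control period).
- imaging.camera(name): name is "scene" or "top" or "wrist"; returns (picture, depth): 384x512x3 uint8, red, green, blue; 384x512 float32, m along the optical axis (not along the pixel's ray), 0 where there is no reading.
- imaging.get_calibration(name): a dict with "fovy" (degrees; the focal length in pixels is half the picture's height over the tangent of half this angle, whatever the lens; pixels are square), "cx", "cy" (the principal point, pixels), "view" (4x4, takes a point from world to camera coordinates); the wrist camera has in their place "mount" (4x4, takes a point from camera to tool coordinates, whose origin is the TCP and whose axes are the flange's). Camera axes: x right, y down, z forward; pixel columns grow to the right and rows downward; lengths in m; the calibration is good to about 2 mm. The wrist camera is an equidistant fisheye: a pixel r from the principal point sees the ray r / f radians off the axis. A picture is of the moment at which its call begins: read the wrist's pose just before it. get_calibration takes no time and is no camera call.
- bot.job_done(): hands the job in; it is judged then, once.
Trained networks look in the newest picture that a camera, given by its name, has taken for a name from the list of things; names that differ only in an ending like _2 or _b are one class to them, and where a whole thing is asked for, a point or a joint stands for the part that bears it (a point fixed in the world has none). Each returns a list of dicts, best first, with "score" (0 to 1); they miss things now and then, are a little off and sometimes report something else, mostly with a low value. They report only what shows in the picture. A call takes as long as a camera call. They do not tell look-alikes from the thing itself.
- imaging.regions_of(thing, camera): "region" (384x512 bool, what is visible of it) and "bbox" ([left, top, width, height] in pixels, round what is visible of it).
- imaging.spot_point(thing, camera): "location" ([column, row] in pixels: a listed point, or the origin of a listed thing).
The state is a dict: "time_s": time; "joints": joint angles; "qvel": joint speeds; "tau": joint torques, N m; "eef_pos": TCP position; "tool_rot": TCP orientation; "force": force on the tool from outside, world axes, zero at the start; "moment": the same for the moment, N m; "finger_gap": opening from 0.0 (shut) to 1.0 (fully open); "gripper_force": force on a finger pad.
Only numpy, scipy, OpenCV 4.12 (cv2) and the standard library are available. Lean on these libraries where they do the work, as an engineer would, in place of code of your own. Each camera call takes 0.05 s, during which the arm holds its last target. There are 200 camera calls.

## Working session

There is one attempt and no reset: what is moved stays moved. The work goes in short steps, Python scripts to look and compute and a shell command to move; the robot and the scene stay as the last step left them, time stands still between calls to the robot, and variables do not carry over. Pictures are saved under pics/ and viewed, at most 10 in all, crops included, and the job is handed in when it is done.

```bash
ls; mkdir -p pics
cat > h.py <<'E'
import numpy as np, cv2
from cell import bot, imaging
from scipy.spatial.transform import Rotation as R
def save(n,im): cv2.imwrite('pics/'+n+'.png',im[:,:,::-1])
def pix2world(cam,uv,depth=None,z=None,st=None):
    c=imaging.get_calibration(cam); f=192/np.tan(np.radians(c['fovy'])/2)
    d=np.array([uv[0]-c['cx'],uv[1]-c['cy']],float)
    if cam=='wrist':
        r=np.hypot(*d)+1e-9; t=r/f
        ray=np.array([*(d/r*np.sin(t)),np.cos(t)])
        T=np.eye(4);T[:3,:3]=R.from_quat(st['tool_rot']).as_matrix();T[:3,3]=st['eef_pos'];M=T@c['mount']
    else:
        ray=np.array([*(d/f),1]); M=np.linalg.inv(c['view'])
    o=M[:3,3]; w=M[:3,:3]@ray
    if depth is not None: return o+w*depth/ray[2]
    return o+w*(z-o[2])/w[2]
E
python3 - <<'E'
from h import *
s=bot.read_state(); print(s['time_s'],s['eef_pos'],s['tool_rot'],s['finger_gap'],s['force'])
for cam in ['top','scene']:
    im,d=imaging.camera(cam); save(cam+'0',cv2.resize(im,(800,600),interpolation=cv2.INTER_CUBIC)); np.savez(cam+'0.npz',im=im,d=d)
    for t in ['offcut','thin_offcut','knob','set_mark']:
        for r in imaging.regions_of(t,cam)[:5]:
            x,y,w,h=r['bbox'];m=r['region'];v,u=np.nonzero(m&(d>0))
            P=np.array([pix2world(cam,(a,b),depth=d[b,a]) for a,b in zip(u[::7],v[::7])])
            print(cam,t,round(r['score'],2),r['bbox'],m.sum(),P.mean(0).round(3) if len(P) else '',P[:,2].max().round(3) if len(P) else '',im[m].mean(0).round())
    for t in ['knob_grip','stop_pointer','stop_face','set_mark','gauge']:
        for r in imaging.spot_point(t,cam)[:2]: print(cam,t,round(r['score'],2),r['location'])
    print(imaging.get_calibration(cam))
print(imaging.get_calibration('wrist'))
E
```

```text
pics
0.0 [ 0.16203049 -0.55113446  0.23042645] [ 9.89805251e-01  1.42424300e-01 -1.36987000e-05 -9.39924056e-04] 0.9983155472870995 [-0.1264106   0.83574432 -0.48578184]
top offcut 0.76 [332.1, 188.7, 25.4, 20.7] 284 [ 0.431 -0.363  0.025] 0.035 [152. 143. 128.]
top offcut 0.67 [260.2, 153.9, 24.6, 15.8] 242 [ 0.56  -0.128  0.027] 0.036 [ 49. 118. 118.]
top offcut 0.67 [100.8, 152.6, 35.1, 31.6] 668 [0.526 0.38  0.026] 0.034 [102.  82.  68.]
top offcut 0.66 [161.2, 182.8, 18.2, 16.5] 178 [0.46  0.201 0.059] 0.073 [35. 37. 42.]
top thin_offcut 0.61 [286.4, 191.2, 24.9, 14.3] 274 [ 0.442 -0.219  0.015] 0.019 [165. 160. 154.]
top knob 0.65 [165.2, 181.8, 11.2, 14.3] 183 [0.46  0.204 0.055] 0.075 [34. 37. 43.]
top set_mark 0.18 [101.7, 151.4, 34.3, 32.2] 625 [0.526 0.38  0.026] 0.032 [103.  82.  69.]
top knob_grip 0.69 [168.5, 190.2]
top knob_grip 0.21 [200.4, 179.0]
top stop_pointer 0.75 [195.9, 155.7]
top stop_pointer 0.61 [188.8, 179.7]
top stop_face 0.57 [195.1, 158.8]
top set_mark 0.6 [194.0, 157.6]
top gauge 0.58 [200.1, 178.2]
{'fovy': 54.95740258955883, 'cx': 247.38771816601698, 
[... 960 characters left out ...]
.4743841806325, 'view': array([[-0.58874591, -0.80828963, -0.00679232,  0.25987883],
       [-0.45215506,  0.33628501, -0.82611633,  0.27989661],
       [ 0.67002541, -0.48330143, -0.56345867,  1.08008904],
       [ 0.        ,  0.        ,  0.        ,  1.        ]])}
{'fovy': 65.70646984690485, 'cx': 248.65210314454188, 'cy': 193.33280301369544, 'mount': array([[-9.11599439e-04, -9.48036978e-01, -3.18158855e-01,
         8.08257361e-02],
       [ 9.99999529e-01, -7.58063924e-04, -6.06383807e-04,
        -4.60101473e-04],
       [ 3.33689521e-04, -3.18159258e-01,  9.48037223e-01,
        -1.43429782e-01],
       [ 0.00000000e+00,  0.00000000e+00,  0.00000000e+00,
         1.00000000e+00]])}
```

View pics/top0.png

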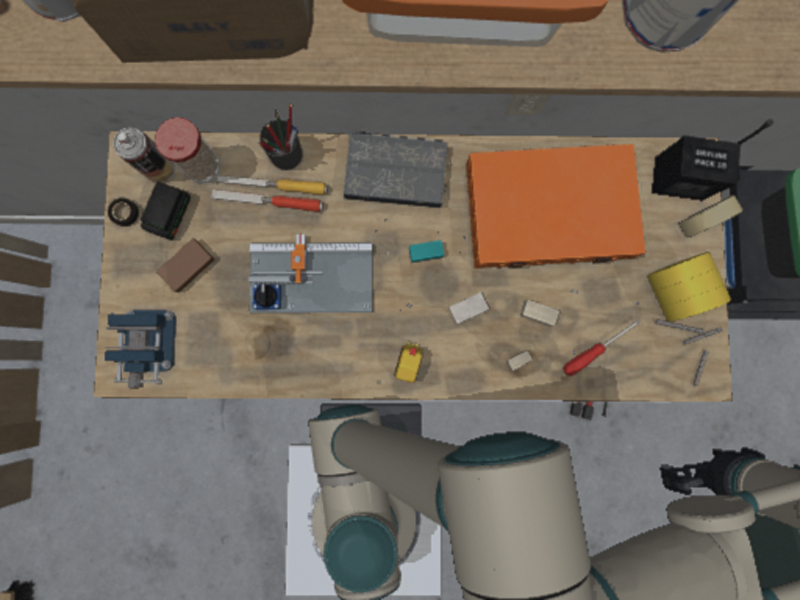

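Run:
```python
from h import *
im=np.load('top0.npz')['im']
a=cv2.resize(im[130:230,150:250],(500,500),interpolation=cv2.INTER_CUBIC)
b=cv2.resize(im[165:225,280:365],(0,0),fx=3.4,fy=3.4,interpolation=cv2.INTER_CUBIC)
c=np.zeros((500,800,3),np.uint8);c[:,:500]=a;c[:b.shape[0],500:500+b.shape[1]]=b[:,:300]
save('crop1',c)
```

```text
(no output)
```

View pics/crop1.png

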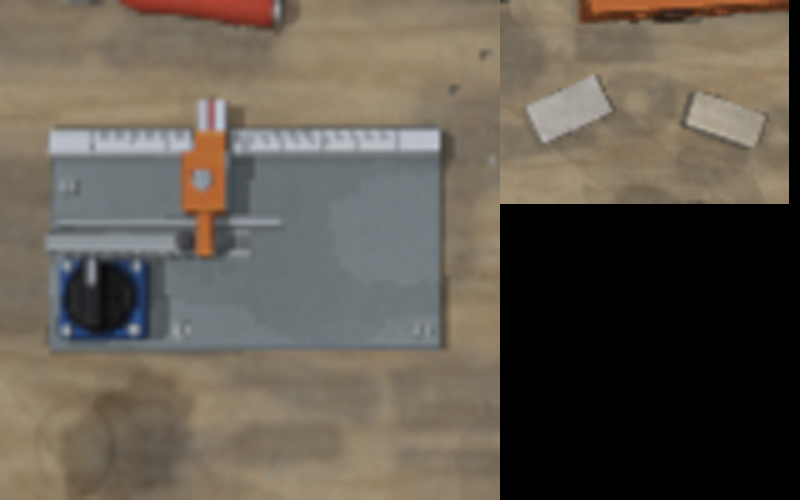

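Candidates in the top picture at 800x600:
- turquoise block (428,251): excluded
- thin pale offcut (468,307)
- pale thick block (540,312): chosen, top at about 30 mm
- smaller pale look-alike (519,360)

The crop confirms the choice: the right-hand block shows a thick side, and the left one is flat and thin. The gauge knob is at (265,296), and the red mark is close to the pointer at (299,240). I'll go above the knob first.

```bash
python3 -m handwheel '[[[0,0,0],[0,0,5.5],1],[[0,0,0],[0,0,5.5],1],[[0,0,0],[0,0,5.4],1],[[0.0125,-0.0325,0],[0,0,0],1],[[0.0125,-0.0325,0],[0,0,0],1],[[0.0125,-0.0325,0],[0,0,0],1],[[0.0125,-0.0325,0],[0,0,0],1],[[0.0125,-0.0325,0],[0,0,0],1],[[0.0125,-0.0325,0],[0,0,0],1],[[0.0125,-0.0325,0],[0,0,0],1],[[0.0125,-0.0325,0],[0,0,0],1],[[0.0125,-0.0325,0],[0,0,0],1]]' 80
python3 -m handwheel '[[[0.0125,-0.0325,0],[0,0,0],1],[[0.0125,-0.0325,0],[0,0,0],1],[[0.0125,-0.0325,0],[0,0,0],1],[[0.0125,-0.0325,0],[0,0,0],1],[[0.0125,-0.0325,0],[0,0,0],1],[[0.0125,-0.0325,0],[0,0,0],1],[[0.0125,-0.0325,0],[0,0,0],1],[[0.0125,-0.0325,0],[0,0,0],1],[[0.0125,-0.0325,0],[0,0,0],1],[[0.0125,-0.0325,0],[0,0,0],1],[[0.0125,-0.0325,0],[0,0,0],1],[[0,0,0],[0,0,0],1]]'
python3 - <<'E'
from h import *
s=bot.read_state();print(s['time_s'],s['eef_pos'],s['tool_rot'],s['joints'],s['force'])
im,d=imaging.camera('wrist'); save('w1',cv2.resize(im,(800,600),interpolation=cv2.INTER_CUBIC)); np.savez('w1.npz',im=im,d=d)
for t in ['knob_grip','stop_pointer','stop_face','stop_lug','drive_dog','set_mark','gauge']:
    for r in imaging.spot_point(t,'wrist')[:2]:
        u,v=r['location'];dd=d[int(round(v)),int(round(u))]
        print(t,round(r['score'],2),(round(u,1),round(v,1)),pix2world('wrist',(u,v),depth=dd,st=s).round(4))
E
```

```text
time_s: 2.0
eef_pos: [0.275, -0.2577, 0.2315]
tool_rot: [1.0, -0.001, 0.0, 0.0]
force: [0.8, 0.3, -0.7]
finger_gap: 1.002
gripper_force: 0.0
time_s: 3.0
eef_pos: [0.4145, 0.1034, 0.2315]
tool_rot: [1.0, 0.003, 0.001, -0.002]
force: [0.9, -0.1, 0.5]
finger_gap: 1.0
gripper_force: 0.0
3.0 [0.41452582 0.10344409 0.23152562] [ 0.99999389  0.00258423  0.00132542 -0.00194542] [0.07820929 0.04797314 1.79082677 0.00381874 1.29985737 1.64282051] [ 0.93841564 -0.05546948  0.50935203]
knob_grip 0.56 (156.4, 132.3) [0.4611 0.202  0.0713]
stop_pointer 0.93 (229.6, 41.0) [0.5632 0.1273 0.0228]
stop_pointer 0.56 (246.1, 92.5) [0.5013 0.1081 0.0136]
stop_face 0.7 (224.7, 49.1) [0.5505 0.1314 0.0406]
stop_lug 0.38 (55.7, 92.3) [0.5196 0.3614 0.0287]
drive_dog 0.8 (209.9, 101.6) [0.4908 0.1503 0.0237]
set_mark 0.58 (215.9, 36.0) [0.5686 0.1426 0.0288]
gauge 0.97 (245.9, 92.5) [0.5013 0.1083 0.0136]
```

View pics/w1.png

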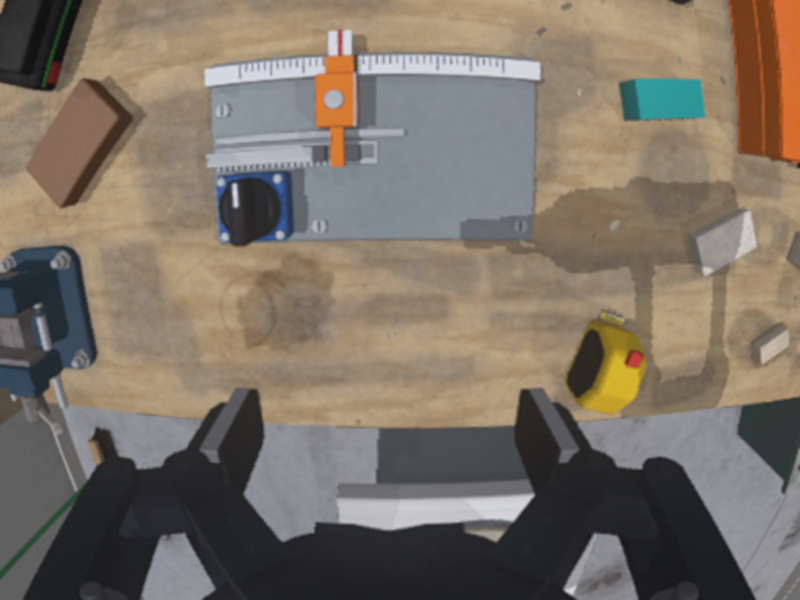

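The wrist view shows the whole gauge: knob at (247,208), pointer and mark at (340,45). The red mark sits on the white block and the pointer is right there too. Next I'll measure the gauge yaw and the knob position precisely.

```bash
cat >> h.py <<'E'
def cloud(cam,d,st=None):
    v,u=np.nonzero(d>0); c=imaging.get_calibration(cam); f=192/np.tan(np.radians(c['fovy'])/2)
    dx,dy=u-c['cx'],v-c['cy']
    if cam=='wrist':
        r=np.hypot(dx,dy)+1e-9;t=np.minimum(r/f,1.4);ray=np.stack([dx/r*np.tan(t),dy/r*np.tan(t),np.ones_like(r)],1)
        T=np.eye(4);T[:3,:3]=R.from_quat(st['tool_rot']).as_matrix();T[:3,3]=st['eef_pos'];M=T@c['mount']
    else: ray=np.stack([dx/f,dy/f,np.ones(len(u))],1);M=np.linalg.inv(c['view'])
    P=np.full(d.shape+(3,),np.nan);P[v,u]=(ray*d[v,u][:,None])@M[:3,:3].T+M[:3,3];return P
E
python3 - <<'E'
from h import *
s=bot.read_state();z=np.load('w1.npz');im,d=z['im'],z['d'].astype(float)
P=cloud('wrist',d,s);X,Y,Z=P[...,0],P[...,1],P[...,2]
g=im.astype(int)
m=(Z>.016)&(Z<.03)&(X>.53)&(X<.6)&(Y>-.05)&(Y<.26)&(g.min(2)>130)
print('fence',m.sum(),P[m].mean(0)); 
ys=np.arange(-.02,.24,.01);lo=[np.nanmin(X[m&(abs(Y-y)<.005)]) if (m&(abs(Y-y)<.005)).any() else np.nan for y in ys]
ok=~np.isnan(lo)&((ys<.09)|(ys>.17));k=np.polyfit(ys[ok],np.array(lo)[ok],1);print('yaw deg',-np.degrees(np.arctan(k[0])),np.round(lo,4))
print('ends',Y[m].min(),Y[m].max())
m=(Z>.055)&(Z<.09)&(abs(X-.46)<.05)&(abs(Y-.2)<.05);q=P[m]
print('knob',m.sum(),q.mean(0),np.median(q[:,2]),np.percentile(q[:,2],[5,95]),q.min(0),q.max(0))
r=cv2.minAreaRect((q[:,:2]*1000).astype(np.float32));print(r)
m=(Z>.035)&(Z<.055)&(abs(X-.46)<.05)&(abs(Y-.2)<.05);print('skirt z',np.histogram(Z[m],8))
m=(g[...,0]>140)&(g[...,1]<80)&(g[...,2]<80)&(X>.55)&(X<.62)&(abs(Y-.13)<.05);print('red',m.sum(),P[m].mean(0) if m.any() else '')
m=(abs(X-.46)<.3)&(Z<.008)&(Z>-.02)&(Y>-.15)&(Y<.3);print('table z',np.median(Z[m]))
E
```

```text
fence 2566 [0.56151196 0.10895801 0.02219674]
yaw deg 1.5085265199667348 [0.5534 0.5532 0.5531 0.5531 0.5532 0.5532 0.5533 0.5534 0.5532 0.5533
 0.5531 0.5526 0.5528 0.5529 0.5531 0.5665 0.5648 0.5533 0.5526 0.5527
 0.5528 0.5521 0.5521 0.5524 0.5522 0.5318]
ends -0.018487898858557547 0.24053499828625435
knob 656 [0.45561091 0.19835209 0.06901052] 0.07093657104779486 [0.05792501 0.07266745] [0.43191674 0.19263377 0.05507075] [0.47772521 0.20813421 0.07364618]
((454.820556640625, 200.3749542236328), (45.79970169067383, 15.501797676086426), 0.06718815863132477)
skirt z (array([249, 317,  69,  69, 303, 237,  23,  20]), array([0.03501852, 0.03751005, 0.04000159, 0.04249312, 0.04498466,
       0.04747619, 0.04996773, 0.05245926, 0.0549508 ]))
red 15 [0.57762808 0.13315448 0.0254563 ]
table z 0.000729676766850873
```

```bash
python3 -m handwheel '[[[0.01,-0.0243,0],[0,0,0],0.6],[[0.01,-0.0243,0],[0,0,0],0.6],[[0.01,-0.0243,0],[0,0,0],0.6],[[0.01,-0.0243,0],[0,0,0],0.6],[[0,0,0.03],[0,0,0],0.6],[[0,0,0.03],[0,0,0],0.6],[[0,0,0.03],[0,0,0],0.6],[[0,0,0.03],[0,0,0],0.6],[[0,0,0],[0,0,0],0.6],[[0,0,0],[0,0,0],0.6]]'
python3 - <<'E'
from h import *
s=bot.read_state();print(s['eef_pos'],R.from_quat(s['tool_rot']).as_matrix().round(4)[:, :].tolist())
im,d=imaging.camera('wrist');P=cloud('wrist',d.astype(float),s);X,Y,Z=[P[...,i] for i in range(3)]
m=(Z>.062)&(Z<.08)&(abs(X-.455)<.03)&(abs(Y-.2)<.02);q=P[m];print(m.sum(),q.mean(0),q.min(0),q.max(0)) if m.any() else 0
r=cv2.minAreaRect((q[:,:2]*1000).astype(np.float32));print(r)
save('w2',cv2.resize(im,(640,480)))
E
```

```text
time_s: 4.23
eef_pos: [0.4516, 0.1943, 0.1106]
tool_rot: [1.0, -0.001, -0.002, 0.001]
force: [0.1, -0.0, 0.7]
finger_gap: 0.605
gripper_force: 0.0
[0.4515888  0.19432617 0.11055141] [[1.0, -0.0019, -0.0033], [-0.0019, -1.0, -0.001], [-0.0033, 0.001, -1.0]]
1375 [0.45957801 0.20791816 0.07160514] [0.43488451 0.20109579 0.06203939] [0.47992082 0.21542533 0.07447494]
((457.3648986816406, 208.2254180908203), (45.061954498291016, 14.149916648864746), 0.6176654100418091)
```

View pics/w2.png

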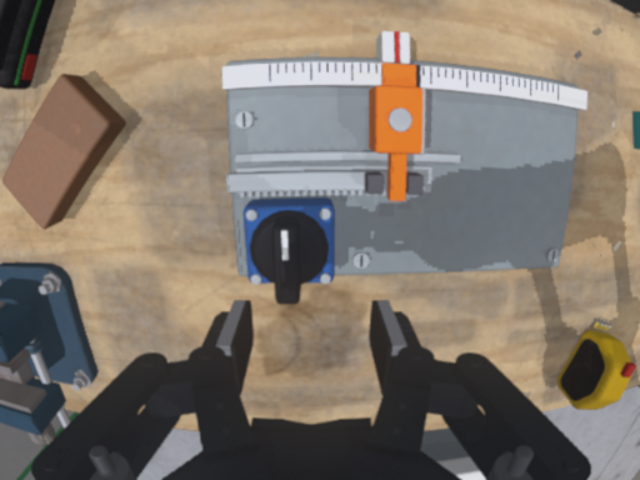

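The pointer sits to the right of the red mark (about 397 against 400 px, hidden behind the stop). The knob is at (288,250), slightly left of the finger centre. I'll centre on it, descend and grip.

```bash
python3 -m handwheel '[[[0.006,-0.014,0],[0,0,0],0.6],[[0,0,0.02],[0,0,0],0.6],[[0,0,0.02],[0,0,0],0.6],[[0,0,0.018],[0,0,0],0.6],[[0,0,0],[0,0,0],0.6],[[0,0,0],[0,0,0],0.1],[[0,0,0],[0,0,0],0],[[0,0,0],[0,0,0],0],[[0,0,0],[0,0,0],0],[[0,0,0],[0,0,0],0],[[0,0,0],[0,0,0],0],[[0,0,0],[0,0,0],0]]' 80
cat > look.py <<'E'
from h import *
import sys
s=bot.read_state();print(s['time_s'],s['eef_pos'].round(4),s['finger_gap'],s['force'],s['moment'],s['joints'][5])
im,d=imaging.camera('wrist');P=cloud('wrist',d.astype(float),s)
for t in ['knob_grip','stop_pointer','set_mark','stop_lug','drive_dog','stop_face']:
    for r in imaging.spot_point(t,'wrist')[:2]:
        u,v=r['location'];print(t,round(r['score'],2),(round(u,1),round(v,1)),P[int(round(v)),int(round(u))].round(4))
np.savez(sys.argv[1]+'.npz',im=im,d=d,**{k:np.array(s[k]) for k in('eef_pos','tool_rot')});save(sys.argv[1],cv2.resize(im,(640,480),interpolation=cv2.INTER_CUBIC))
E
python3 look.py w3
```

```text
time_s: 5.28
eef_pos: [0.4602, 0.2079, 0.0555]
tool_rot: [1.0, 0.001, 0.002, 0.001]
force: [-0.3, -5.7, 5.9]
finger_gap: 0.14
gripper_force: 80.2
5.2833 [0.4602 0.2079 0.0555] 0.14042942470759986 [-0.26650787 -5.70571677  5.89183994] [-1.01109912 -0.02345977  0.3320403 ] 1.8609764846047123
knob_grip 0.79 (251.0, 254.1) [0.4677 0.2071 0.0734]
stop_pointer 0.55 (382.1, 60.1) [0.568  0.1284 0.0287]
set_mark 0.56 (347.1, 52.3) [0.5713 0.1491 0.0224]
stop_lug 0.78 (346.9, 176.0) [0.4939 0.1458 0.0237]
drive_dog 0.56 (344.0, 180.2) [0.4948 0.152  0.0365]
drive_dog 0.45 (381.6, 58.9) [0.5683 0.1293 0.0304]
stop_face 0.91 (370.6, 81.5) [0.5526 0.1407 0.0407]
```

Run:
```python
from h import *
s=bot.read_state();print(s['eef_pos'],np.abs(s['qvel']).max())
z=np.load('w3.npz');im,d=z['im'],z['d'].astype(float);P=cloud('wrist',d,s);X,Y,Z=[P[...,i] for i in range(3)];g=im.astype(int)
m=(Z>.016)&(Z<.03)&(X>.53)&(X<.6)&(Y>-.05)&(Y<.26)&(g.min(2)>120)
ys=np.arange(0,.25,.01);lo=[np.nanpercentile(X[m&(abs(Y-y)<.005)],2) if (m&(abs(Y-y)<.005)).sum()>5 else np.nan for y in ys];hi=[np.nanpercentile(X[m&(abs(Y-y)<.005)],98) if (m&(abs(Y-y)<.005)).sum()>5 else np.nan for y in ys]
print(np.round(lo,4),np.round(hi,4),Y[m].max())
b=(g[...,2]>g[...,0]+40)&(Z>.03)&(Z<.045)&(abs(X-.46)<.05)&(abs(Y-.2)<.05);q=P[b];print(b.sum(),q.min(0),q.max(0))
q=P[(Z>.066)&(Z<.08)&(abs(X-.46)<.04)&(abs(Y-.208)<.012)];print(q.min(0),q.max(0))
```

```text
[0.46019947 0.20793187 0.0555199 ] 0.0014272144345490571
[0.557  0.5571 0.5569 0.5567 0.5566 0.5566 0.5564 0.5563 0.5561 0.5561
 0.5559 0.5559 0.556  0.5606 0.5708 0.556  0.5552 0.5552 0.555  0.5548
 0.5545 0.5543 0.5543 0.5323 0.5317] [0.5714 0.5714 0.5715 0.5713 0.5713 0.5711 0.5709 0.5708 0.5709 0.5707
 0.5703 0.5702 0.5703 0.5904 0.5905 0.5902 0.5698 0.5698 0.5695 0.5691
 0.5694 0.5693 0.5694 0.5687 0.5686] 0.24966445429811884
1847 [0.4386208  0.18012152 0.0300672 ] [0.4831945  0.2360844  0.04490614]
[0.43452568 0.19602931 0.06604672] [0.48002237 0.21998015 0.0799877 ]
```

View pics/w3.png

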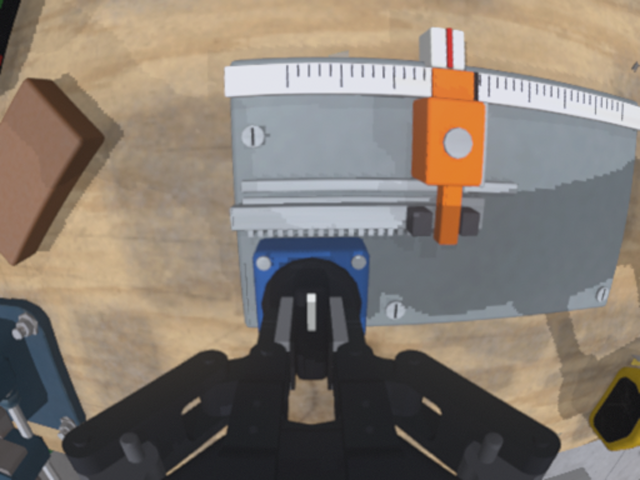

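The black pointer is at (477,85), to the right of the red mark at (451,48). The fingers are on the bar, but the TCP is 3 mm too far in x from the axis, so I'll regrip centred.

```bash
python3 -m handwheel '[[[0,0,0],[0,0,0],0.35],[[0,0,0],[0,0,0],0.35],[[0,0,0],[0,0,0],0.35],[[-0.003,0,0.002],[0,0,0],0.35],[[0,0,0],[0,0,0],0.35],[[0,0,0],[0,0,0],0.0],[[0,0,0],[0,0,0],0],[[0,0,0],[0,0,0],0],[[0,0,0],[0,0,0],0]]' 80
cat > meas.py <<'E'
from h import *
import sys
YAW=0.012; O=np.array([0.501,0.108])
def G(p): d=np.asarray(p)[...,:2]-O; return np.stack([d[...,0]*np.cos(YAW)+d[...,1]*np.sin(YAW),-d[...,0]*np.sin(YAW)+d[...,1]*np.cos(YAW)],-1)
s=bot.read_state();print('t',s['time_s'],np.round(s['eef_pos'],4),'F',np.round(s['force'],1),'M',np.round(s['moment'],2),'q6',s['joints'][5],'qv',np.abs(s['qvel']).max().round(4))
im,d=imaging.camera('wrist');P=cloud('wrist',d.astype(float),s);g=im.astype(int);A=G(P)
red=(g[...,0]>110)&(g[...,1]<.5*g[...,0])&(g[...,2]<.5*g[...,0])&(A[...,0]>.066)&(A[...,0]<.11)&(abs(A[...,1])<.09)
org=(g[...,0]>130)&(g[...,2]<.4*g[...,0])&(g[...,1]>.3*g[...,0])&(abs(A[...,1])<.09)&(A[...,0]<.07)&(A[...,0]>-.02)&(P[...,2]>.03)
blk=(g.max(2)<70)&(A[...,0]>.056)&(A[...,0]<.069)&(abs(A[...,1])<.09)&(P[...,2]>.018)
# use known heights via ray instead of depth for y
for n,m in(('red',red),('blk',blk)):
    v,u=np.nonzero(m)
    if len(u)==0: print(n,'none');continue
    z=np.median(P[m][:,2]); 
    Q=G(np.array([pix2world('wrist',(a,b),z=z,st=s) for a,b in zip(u,v)]))
    print(n,len(u),'z',z.round(4),'depth y',np.median(A[m][:,1]).round(5),'ray med',np.median(Q,0).round(5),'y range',np.percentile(Q[:,1],[3,97]).round(4),'pix',u.mean().round(1),v.mean().round(1))
a=A[org][:,1];print('orange y 2..98',np.percentile(a,[2,98]).round(4),org.sum())
save(sys.argv[1],cv2.resize(im,(640,480),interpolation=cv2.INTER_CUBIC));np.savez(sys.argv[1]+'.npz',im=im,d=d)
E
python3 meas.py w4
```

```text
time_s: 6.38
eef_pos: [0.455, 0.2078, 0.0514]
tool_rot: [1.0, 0.001, -0.001, 0.002]
force: [-1.2, -5.8, 4.6]
finger_gap: 0.141
gripper_force: 78.4
t 6.3833 [0.455  0.2078 0.0514] F [-1.2 -5.8  4.6] M [-0.75  0.14  0.3 ] q6 1.8625900266691977 qv 0.001
red 118 z 0.0257 depth y 0.03339 ray med [0.08022 0.03334] y range [0.0322 0.0345] pix 361.7 27.7
blk 32 z 0.0299 depth y 0.02113 ray med [0.06202 0.02096] y range [0.0209 0.0216] pix 383.6 58.1
orange y 2..98 [0.0227 0.0496] 4084
```

```bash
python3 -m handwheel '[[[0.001,0,0],[0,0,-5],0],[[0,0,0],[0,0,-6],0],[[0,0,0],[0,0,-6],0],[[0,0,0],[0,0,-6],0],[[0,0,0],[0,0,-6],0],[[0,0,0],[0,0,-6],0],[[0,0,0],[0,0,0],0],[[0,0,0],[0,0,0],0]]'; python3 meas.py w5
```

```text
time_s: 7.1
eef_pos: [0.4555, 0.2063, 0.0514]
tool_rot: [0.953, 0.302, -0.002, 0.003]
force: [-1.5, -9.8, 5.8]
finger_gap: 0.142
gripper_force: 78.7
t 7.1 [0.4555 0.2063 0.0514] F [-1.5 -9.8  5.8] M [-1.46  0.17  0.28] q6 1.2510786349230818 qv 0.0031
red 86 z 0.0257 depth y 0.03376 ray med [0.07985 0.03375] y range [0.0325 0.0349] pix 438.4 133.5
blk 19 z 0.0297 depth y 0.03176 ray med [0.06325 0.03183] y range [0.031  0.0323] pix 429.9 156.3
orange y 2..98 [0.0338 0.0607] 3384
```

```bash
python3 -m handwheel '[[[0,0,0],[0,0,-6],0],[[0,0,0],[0,0,-6],0],[[0,0,0],[0,0,-6],0],[[0,0,0],[0,0,-6],0],[[0,0,0],[0,0,-6],0],[[0,0,0],[0,0,-5],0],[[0,0,0],[0,0,0],0],[[0,0,0],[0,0,0],0]]'; python3 meas.py w6
```

```text
time_s: 7.82
eef_pos: [0.4568, 0.2053, 0.0514]
tool_rot: [0.818, 0.575, -0.002, 0.003]
force: [2.2, -13.5, 3.9]
finger_gap: 0.137
gripper_force: 78.4
t 7.8167 [0.4568 0.2053 0.0514] F [  2.2 -13.5   3.9] M [-1.95 -0.17  0.22] q6 0.6403341205965914 qv 0.0021
red 61 z 0.0255 depth y 0.03365 ray med [0.07921 0.03364] y range [0.0324 0.0349] pix 432.2 245.7
blk 5 z 0.0298 depth y 0.04423 ray med [0.06309 0.04433] y range [0.0441 0.0445] pix 416.0 245.0
orange y 2..98 [0.0459 0.0729] 2766
```

The stop is now about 10.7 mm left of the mark. I'll wind it back clockwise to take up the play.

```bash
python3 -m handwheel '[[[0,0,0],[0,0,6],0],[[0,0,0],[0,0,6],0],[[0,0,0],[0,0,6],0],[[0,0,0],[0,0,6],0],[[0,0,0],[0,0,6],0],[[0,0,0],[0,0,5],0],[[0,0,0],[0,0,3],0],[[0,0,0],[0,0,0],0],[[0,0,0],[0,0,0],0]]'; python3 meas.py w7
```

```text
time_s: 8.62
eef_pos: [0.4554, 0.2064, 0.0514]
tool_rot: [0.961, 0.276, -0.002, 0.002]
force: [-1.3, -9.3, 5.5]
finger_gap: 0.145
gripper_force: 78.6
t 8.6167 [0.4554 0.2064 0.0514] F [-1.3 -9.3  5.5] M [-1.52  0.23 -0.09] q6 1.3045087995519953 qv 0.0017
red 90 z 0.0257 depth y 0.03366 ray med [0.07976 0.0337 ] y range [0.0325 0.0349] pix 435.3 123.1
blk 13 z 0.0295 depth y 0.03572 ray med [0.06177 0.03566] y range [0.0354 0.0359] pix 422.8 144.7
orange y 2..98 [0.0375 0.0645] 3512
```

```bash
python3 -m handwheel '[[[0,0,0],[0,0,2],0],[[0,0,0],[0,0,2],0],[[0,0,0],[0,0,0],0],[[0,0,0],[0,0,0],0]]'; python3 meas.py w8
python3 - <<'E'
from h import *
im=np.load('w8.npz')['im'];a=im[90:180,385:475];save('c8',cv2.resize(a,(540,540),interpolation=cv2.INTER_CUBIC))
E
```

```text
time_s: 9.0
eef_pos: [0.4553, 0.2066, 0.0514]
tool_rot: [0.97, 0.243, -0.002, 0.002]
force: [-0.8, -9.2, 4.9]
finger_gap: 0.143
gripper_force: 78.7
t 9.0 [0.4553 0.2066 0.0514] F [-0.8 -9.2  4.9] M [-1.41  0.25  0.09] q6 1.3739748136708487 qv 0.0031
red 95 z 0.0257 depth y 0.03362 ray med [0.08024 0.03372] y range [0.0324 0.0348] pix 430.3 109.6
blk 18 z 0.0295 depth y 0.03433 ray med [0.06202 0.03442] y range [0.0341 0.0347] pix 420.3 133.4
orange y 2..98 [0.0362 0.0631] 3574
```

View pics/c8.png

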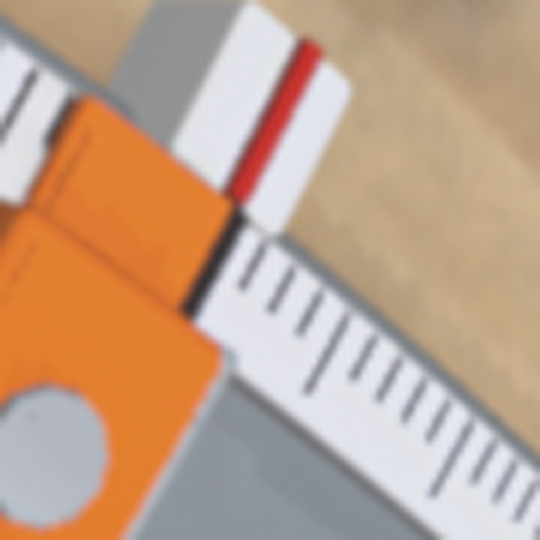

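The black pointer at (215,265) is nearly on the extension of the red strip (235,195). About 0.5 mm remains. I'll nudge it, let go, and view it from directly over the mark.

```bash
python3 -m handwheel '[[[0,0,0],[0,0,1.5],0],[[0,0,0],[0,0,0],0],[[0,0,0],[0,0,0],0],[[0,0,0],[0,0,0],0.35],[[0,0,0],[0,0,0],0.35],[[0,0,0],[0,0,0],0.35],[[0,0,0],[0,0,0],0.35],[[0,0,-0.03],[0,0,0],0.35],[[0,0,-0.03],[0,0,0],0.35],[[0,0,0],[0,0,0],0.35],[[0,0,0],[0,0,0],0.35]]'; python3 meas.py w9
```

```text
time_s: 9.97
eef_pos: [0.4579, 0.2101, 0.1129]
tool_rot: [0.973, 0.229, 0.002, -0.0]
force: [-0.3, -0.2, -1.1]
finger_gap: 0.35
gripper_force: 0.0
t 9.9667 [0.4579 0.2101 0.1129] F [-0.3 -0.2 -1.1] M [-0.    0.06 -0.04] q6 1.4002717536559974 qv 0.0491
red 53 z 0.0255 depth y 0.03353 ray med [0.08009 0.03347] y range [0.0324 0.0343] pix 389.0 106.1
blk 3 z 0.03 depth y 0.03419 ray med [0.05805 0.03419] y range [0.0342 0.0342] pix 379.3 128.3
orange y 2..98 [0.0359 0.0625] 2059
```

```bash
python3 -m handwheel '[[[0,0,0],[0,0,6.6],0.35],[[0,0,0],[0,0,6.6],0.35],[[0,0,0],[0,0,6.6],0.35],[[0,0,0],[0,0,6.7],0.35],[[0.016,0.034,0],[0,0,0],0.35],[[0.016,0.034,0],[0,0,0],0.35],[[0,0,0.025],[0,0,0],0.35],[[0,0,0],[0,0,0],0.35],[[0,0,0],[0,0,0],0.35],[[0,0,0],[0,0,0],0.35]]'; python3 meas.py w10
python3 - <<'E'
from h import *
im=np.load('w10.npz')['im'];print(im.shape);a=im[0:110,190:310];save('c10',cv2.resize(a,(720,660)[:2] if 0 else (600,550),interpolation=cv2.INTER_CUBIC))
E
```

```text
time_s: 10.85
eef_pos: [0.4875, 0.1418, 0.0857]
tool_rot: [1.0, 0.0, -0.001, 0.0]
force: [-0.0, 0.6, 0.0]
finger_gap: 0.352
gripper_force: 0.0
t 10.85 [0.4875 0.1418 0.0857] F [-0.   0.6  0. ] M [ 0.02 -0.09 -0.01] q6 1.7162376937531352 qv 0.019
red 85 z 0.0258 depth y 0.03278 ray med [0.08052 0.03278] y range [0.032  0.0335] pix 249.0 78.3
blk 19 z 0.0297 depth y 0.03367 ray med [0.06151 0.03367] y range [0.0334 0.0337] pix 248.1 105.9
orange y 2..98 [0.0355 0.0609] 2723
(384, 512, 3)
```

View pics/c10.png

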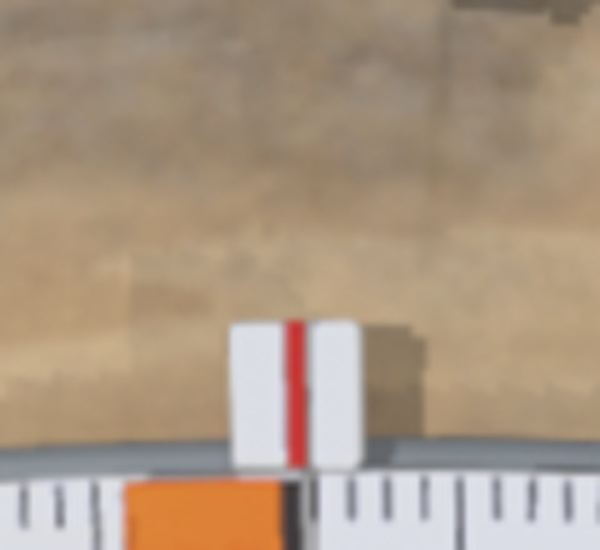

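From directly above, the red strip is at about x=297 and the dark pointer at about 292 in the crop. So the pointer is still a bit under 1 mm left. I'll get a subpixel value.

```bash
cat > sub.py <<'E'
from h import *
import sys
s=bot.read_state();im=np.load(sys.argv[1])['im'].astype(float);YAW=.012
zr,zp=.025,.0297
def row(w,v,u0,u1,z):
    u=np.arange(u0,u1);ww=np.clip(w[v,u0:u1],0,None)
    return pix2world('wrist',((ww*u).sum()/ww.sum(),v),z=z,st=s)
c=int(sys.argv[2]);r0,r1,p0,p1=map(int,sys.argv[3:7])
redw=im[...,0]-im[...,1]-20
A=np.array([row(redw,v,c-6,c+7,zr) for v in range(r0,r1)])
k=np.polyfit(A[:,0],A[:,1],1);print('strip slope',k[0],'(yaw -> dy/dx)',A[:,1].std())
for v in range(p0,p1,2): print(v,im[v,c-8:c+10].astype(int)[:, [0,2]].tolist())
E
python3 sub.py w10.npz 249 66 92 97 108
```

```text
strip slope 0.01762105899031877 (yaw -> dy/dx) 9.535963375583644e-05
97 [[219, 53], [219, 53], [220, 53], [218, 53], [188, 55], [126, 62], [76, 62], [63, 59], [81, 80], [132, 133], [152, 154], [112, 112], [141, 149], [211, 224], [221, 231], [220, 230], [220, 230], [210, 222]]
99 [[220, 55], [220, 55], [221, 55], [218, 54], [189, 56], [127, 62], [77, 64], [64, 61], [85, 83], [135, 138], [154, 157], [112, 113], [141, 148], [211, 224], [222, 231], [220, 230], [220, 230], [211, 223]]
101 [[220, 54], [220, 53], [221, 55], [219, 54], [189, 56], [127, 63], [77, 64], [64, 61], [84, 83], [134, 136], [153, 156], [112, 112], [141, 148], [211, 224], [221, 231], [220, 230], [220, 230], [211, 223]]
103 [[220, 55], [220, 55], [221, 54], [219, 54], [189, 57], [127, 62], [77, 65], [64, 62], [84, 82], [133, 135], [154, 155], [127, 128], [150, 157], [211, 224], [221, 231], [220, 230], [220, 230], [215, 225]]
105 [[220, 54], [220, 54], [221, 54], [218, 53], [188, 56], [126, 62], [76, 64], [64, 61], [78, 76], [123, 123], [159, 161], [165, 167], [178, 185], [216, 225], [220, 230], [220, 230], [220, 230], [220, 230]]
107 [[220, 55], [220, 55], [221, 55], [220, 54], [204, 56], [140, 62], [82, 64], [63, 60], [72, 69], [113, 113], [158, 160], [169, 171], [182, 188], [215, 225], [220, 231], [219, 229], [219, 229], [220, 230]]
```

```bash
cat >> sub.py <<'E'
up=float(sys.argv[7]);p=pix2world('wrist',(up,(p0+p1)/2),z=zp,st=s)
for yw in(.012,.015,.0176): print('pointer-mark mm',1e3*((p[1]-A[:,1].mean())-yw*(p[0]-A[:,0].mean())))
E
python3 sub.py w10.npz 249 66 92 97 108 247.7|grep -v '\]'
```

```text
strip slope 0.01762105899031877 (yaw -> dy/dx) 9.535963375583644e-05
pointer-mark mm 0.8709527719925929
pointer-mark mm 0.9203249944375164
pointer-mark mm 0.9631142538897833
```

```bash
python3 -m handwheel '[[[0,0,-0.025],[0,0,0],0.35],[[-0.0153,-0.0331,0],[0,0,0],0.35],[[-0.0153,-0.0331,0],[0,0,0],0.35],[[0,0,0],[0,0,-6.6],0.35],[[0,0,0],[0,0,-6.6],0.35],[[0,0,0],[0,0,-6.6],0.35],[[0,0,0],[0,0,-6.7],0.35],[[0,0,0.02],[0,0,0],0.35],[[0,0,0.02],[0,0,0],0.35],[[0,0,0.018],[0,0,0],0.35],[[0,0,0],[0,0,0],0.35],[[0,0,0],[0,0,0],0.35]]'
python3 - <<'E'
from h import *
s=bot.read_state();Rm=R.from_quat(s['tool_rot']).as_matrix()
print('yaw',np.degrees(np.arctan2(Rm[1,0],Rm[0,0])),s['qvel'].max())
im,d=imaging.camera('wrist');P=cloud('wrist',d.astype(float),s);X,Y,Z=[P[...,i] for i in range(3)]
q=P[(Z>.068)&(Z<.076)&(abs(X-.457)<.03)&(abs(Y-.208)<.03)];print(len(q),cv2.minAreaRect((q[:,:2]*1000).astype(np.float32)))
E
```

```text
time_s: 11.9
eef_pos: [0.4572, 0.2081, 0.0534]
tool_rot: [0.973, 0.23, -0.001, 0.0]
force: [0.9, 0.3, 0.3]
finger_gap: 0.351
gripper_force: 0.0
yaw 26.55088010792861 -0.0010837219958879439
2719 ((458.7522277832031, 212.0449676513672), (45.25578308105469, 42.74285125732422), 78.39673614501953)
```

Position and yaw are good. Grip, turn 2.6° clockwise, release, rise and look straight down again.

```bash
python3 -m handwheel '[[[0,0,0],[0,0,0],0],[[0,0,0],[0,0,0],0],[[0,0,0],[0,0,0],0],[[0,0,0],[0,0,0],0],[[0,0,0],[0,0,1.3],0],[[0,0,0],[0,0,1.3],0],[[0,0,0],[0,0,0],0],[[0,0,0],[0,0,0],0],[[0,0,0],[0,0,0],0.35],[[0,0,0],[0,0,0],0.35],[[0,0,0],[0,0,0],0.35],[[0,0,0],[0,0,0],0.35]]'
python3 -m handwheel '[[[0,0,-0.03],[0,0,0],0.35],[[0,0,-0.03],[0,0,0],0.35],[[0,0,0],[0,0,6],0.35],[[0,0,0],[0,0,6],0.35],[[0,0,0],[0,0,6],0.35],[[0,0,0],[0,0,5.9],0.35],[[0.016,0.033,0],[0,0,0],0.35],[[0.016,0.033,0],[0,0,0],0.35],[[0,0,0.025],[0,0,0],0.35],[[0,0,0],[0,0,0],0.35],[[0,0,0],[0,0,0],0.35],[[0,0,0],[0,0,0],0.35]]'
python3 meas.py w11; python3 sub.py w11.npz 249 66 92 97 108 247.7
```

```text
time_s: 12.95
eef_pos: [0.4578, 0.2074, 0.0533]
tool_rot: [0.978, 0.207, -0.0, 0.0]
force: [0.7, 0.9, 0.2]
finger_gap: 0.351
gripper_force: 0.0
time_s: 13.95
eef_pos: [0.4894, 0.1419, 0.0884]
tool_rot: [1.0, -0.0, -0.0, -0.0]
force: [0.1, 0.4, -0.4]
finger_gap: 0.351
gripper_force: 0.0
t 13.95 [0.4894 0.1419 0.0884] F [ 0.1  0.4 -0.4] M [ 0.01 -0.04  0.03] q6 1.7162555096914862 qv 0.0134
red 84 z 0.026 depth y 0.03292 ray med [0.08027 0.03292] y range [0.0321 0.0337] pix 249.0 81.5
blk 35 z 0.0297 depth y 0.03252 ray med [0.06408 0.03252] y range [0.0318 0.0332] pix 249.8 106.2
orange y 2..98 [0.0345 0.06  ] 2662
strip slope 0.018679555019175016 (yaw -> dy/dx) 0.00012431672212801097
97 [[177, 172], [177, 171], [177, 172], [178, 173], [179, 175], [181, 178], [176, 173], [170, 166], [166, 161], [160, 154], [144, 141], [139, 140], [142, 144], [153, 154], [156, 158], [165, 168], [187, 192], [191, 196]]
99 [[215, 87], [214, 81], [214, 80], [215, 81], [216, 80], [208, 81], [166, 82], [112, 84], [86, 85], [81, 81], [83, 82], [88, 87], [112, 112], [159, 162], [171, 175], [186, 194], [215, 22
[... 242 characters left out ...]
 53], [219, 53], [219, 52], [220, 52], [215, 52], [165, 55], [102, 62], [68, 62], [63, 59], [64, 59], [72, 69], [107, 108], [163, 165], [174, 177], [187, 194], [215, 225], [211, 224]]
105 [[219, 53], [219, 53], [219, 52], [219, 53], [220, 53], [215, 52], [166, 55], [103, 63], [69, 62], [62, 58], [68, 64], [84, 82], [110, 110], [159, 161], [171, 174], [184, 192], [215, 225], [212, 224]]
107 [[219, 53], [219, 53], [219, 53], [219, 52], [220, 52], [215, 53], [164, 54], [101, 62], [68, 61], [62, 58], [87, 85], [134, 135], [151, 152], [164, 166], [168, 170], [182, 190], [215, 224], [219, 229]]
pointer-mark mm 1.0141280135589528
pointer-mark mm 1.0641486677911305
pointer-mark mm 1.1074999014590177
```

```bash
python3 sub.py w11.npz 249 70 95 99 115 249.35|grep -v '\]'
```

```text
strip slope 0.013350964736624532 (yaw -> dy/dx) 6.83865677035789e-05
pointer-mark mm -0.03587116581451122
pointer-mark mm 0.016005629425447886
pointer-mark mm 0.06096551863341254
```

The pointer is aligned to within about 0.1 mm. Next, the offcut.

```bash
python3 -m handwheel '[[[0,0,-0.035],[0,0,0],1],[[0,0,-0.035],[0,0,0],1],[[0,0,-0.035],[0,0,0],1],[[-0.006,0.03,0],[0,0,0],1],[[-0.006,0.03,0],[0,0,0],1],[[-0.006,0.03,0],[0,0,0],1],[[-0.006,0.03,0],[0,0,0],1],[[-0.006,0.03,0],[0,0,0],1],[[-0.006,0.03,0],[0,0,0],1],[[-0.006,0.03,0],[0,0,0],1],[[-0.006,0.03,0],[0,0,0],1],[[-0.006,0.03,0],[0,0,0],1]]'
python3 -m handwheel '[[[-0.006,0.03,0],[0,0,0],1],[[-0.006,0.03,0],[0,0,0],1],[[-0.006,0.03,0],[0,0,0],1],[[-0.006,0.03,0],[0,0,0],1],[[-0.006,0.03,0],[0,0,0],1],[[-0.006,0.03,0],[0,0,0],1],[[-0.006,0.03,0],[0,0,0],1],[[-0.006,0.03,0],[0,0,0],1],[[0,0,0],[0,0,0],1],[[0,0,0],[0,0,0],1],[[0,0,0],[0,0,0],1]]'
cat > off.py <<'E'
from h import *
import sys
s=bot.read_state();print(s['time_s'],s['eef_pos'].round(4),np.abs(s['qvel']).max())
im,d=imaging.camera('wrist');P=cloud('wrist',d.astype(float),s);X,Y,Z=[P[...,i] for i in range(3)]
cx,cy=float(sys.argv[2]),float(sys.argv[3])
for t in ['offcut']:
    for r in imaging.regions_of(t,'wrist')[:5]:
        m=r['region'];q=P[m];zt=np.nanpercentile(q[:,2],90)
        if zt<0.008: continue
        q=q[abs(q[:,2]-zt)<.004]
        print(round(r['score'],2),np.round(r['bbox']),'ztop',zt.round(4),cv2.minAreaRect((q[:,:2]*1000).astype(np.float32)),np.median(im[m],0))
save(sys.argv[1],cv2.resize(im,(640,480),interpolation=cv2.INTER_CUBIC))
E
python3 off.py w12 .43 -.36
```

```text
time_s: 15.0
eef_pos: [0.4356, -0.129, 0.1945]
tool_rot: [1.0, 0.001, 0.001, 0.0]
force: [0.6, 0.0, 0.6]
finger_gap: 1.004
gripper_force: 0.0
time_s: 15.92
eef_pos: [0.3879, -0.3673, 0.1937]
tool_rot: [1.0, 0.0, 0.0, -0.0]
force: [0.3, -0.1, 0.7]
finger_gap: 0.998
gripper_force: 0.0
15.9167 [ 0.3879 -0.3673  0.1937] 0.015974769973301224
0.91 [212. 110.  71.  53.] ztop 0.0317 ((428.02197265625, -366.8200378417969), (70.63285064697266, 34.430809020996094), 71.1827392578125) [186. 173. 156.]
0.61 [190. 199.  41.  40.] ztop 0.0217 ((328.6410217285156, -322.5854187011719), (23.39820671081543, 46.314735412597656), 26.99652862548828) [138. 128. 115.]
0.59 [25. 20. 56. 43.] ztop 0.0318 ((558.281982421875, -127.69739532470703), (34.161705017089844, 70.90921783447266), 9.936553955078125) [ 29. 138. 141.]
```

View pics/w12.png

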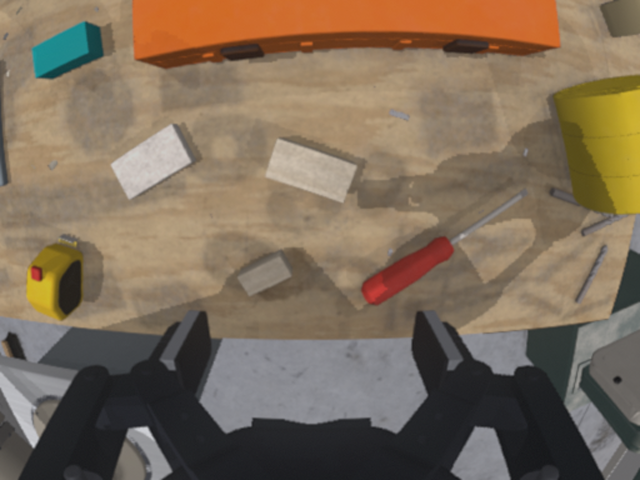

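Offcut at (312,170), 70x34x30 mm. The thin one is at (153,160), the small one at (265,272) and the turquoise one at (67,50). I'm going for the chosen block.

```bash
python3 -m handwheel '[[[0.02,0,0],[0,0,-5.9],0.65],[[0.02,0,0],[0,0,-5.9],0.65],[[0,0,0],[0,0,-6],0.65],[[0,0,0],[0,0,-6],0.65],[[0,0,0],[0,0,-6],0.65],[[0,0,0],[0,0,-6],0.65],[[0,0,0],[0,0,-6],0.65],[[0,0,0],[0,0,-6],0.65],[[0,0,0],[0,0,-6],0.65],[[0,0,0],[0,0,-6],0.65],[[0,0,0],[0,0,-6],0.65],[[0,0,0],[0,0,-5.4],0.65]]'
python3 -m handwheel '[[[0,0,0.03],[0,0,0],0.65],[[0,0,0.03],[0,0,0],0.65],[[0,0,0.03],[0,0,0],0.65],[[0,0,0.03],[0,0,0],0.65],[[0,0,0],[0,0,0],0.65],[[0,0,0],[0,0,0],0.65]]'
python3 - <<'E'
from h import *
s=bot.read_state();Rm=R.from_quat(s['tool_rot']).as_matrix();print(s['eef_pos'],np.degrees(np.arctan2(Rm[1,0],Rm[0,0])))
d=np.array([.428,-.3668,.012])-s['eef_pos'];print('tool delta',Rm.T@d)
E
```

```text
time_s: 17.02
eef_pos: [0.4279, -0.3647, 0.1937]
tool_rot: [0.811, 0.585, 0.0, 0.0]
force: [0.2, -0.9, -0.2]
finger_gap: 0.651
gripper_force: 0.0
time_s: 17.52
eef_pos: [0.4271, -0.3644, 0.0726]
tool_rot: [0.813, 0.583, -0.0, -0.002]
force: [1.1, 0.0, 1.2]
finger_gap: 0.65
gripper_force: 0.0
[ 0.42709974 -0.36442829  0.07259992] 71.26253657931491
tool delta [-0.00206662  0.00180346  0.06059094]
```

```bash
python3 -m handwheel '[[[-0.002,0.002,0.02],[0,0,0],0.65],[[0,0,0.02],[0,0,0],0.65],[[0,0,0.02],[0,0,0],0.65],[[0,0,0],[0,0,0],0.65],[[0,0,0],[0,0,0],0],[[0,0,0],[0,0,0],0],[[0,0,0],[0,0,0],0],[[0,0,0],[0,0,0],0],[[0,0,0],[0,0,0],0]]' 30
python3 -m handwheel '[[[0,0,-0.02],[0,0,0],0],[[0,0,-0.03],[0,0,0],0],[[0,0,-0.03],[0,0,0],0],[[0,0,-0.03],[0,0,0],0],[[0,0,0],[0,0,0],0]]'
```

```text
time_s: 18.27
eef_pos: [0.4302, -0.3702, 0.0157]
tool_rot: [0.813, 0.582, 0.0, 0.002]
force: [1.1, 1.3, 7.2]
finger_gap: 0.389
gripper_force: 31.2
time_s: 18.68
eef_pos: [0.4317, -0.3722, 0.1304]
tool_rot: [0.813, 0.582, 0.001, 0.007]
force: [0.4, -1.5, -0.5]
finger_gap: 0.389
gripper_force: 30.4
```

```bash
python3 -m handwheel '[[[0.0,0,0],[0,0,-6.5],0],[[0,0,0],[0,0,-6.5],0],[[0,0,0],[0,0,-6.5],0],[[0.03,0,0],[0,0,0],0],[[0.03,0,0],[0,0,0],0],[[0.03,0,0],[0,0,0],0],[[0.03,0,0],[0,0,0],0],[[0.03,0,0],[0,0,0],0],[[0.03,0,0],[0,0,0],0],[[0.03,0,0],[0,0,0],0],[[0.03,0,0],[0,0,0],0],[[0.03,0,0],[0,0,0],0]]'
python3 -m handwheel '[[[0.03,0,0],[0,0,0],0],[[0.03,0.016,0],[0,0,0],0],[[0.03,0.016,0],[0,0,0],0],[[0.03,0.016,0],[0,0,0],0],[[0.03,0.016,0],[0,0,0],0],[[0.03,0.016,0],[0,0,0],0],[[0.0,0.014,0],[0,0,0],0],[[0,0,0],[0,0,0],0],[[0,0,0],[0,0,0],0],[[0,0,0],[0,0,0],0]]'
cat > place.py <<'E'
from h import *
import sys
s=bot.read_state();Rm=R.from_quat(s['tool_rot']).as_matrix();print(s['time_s'],s['eef_pos'].round(4),'yaw',np.degrees(np.arctan2(Rm[1,0],Rm[0,0])).round(2),'tool z',Rm[:,2].round(4),'F',s['force'].round(2),np.abs(s['qvel']).max())
im,d=imaging.camera('wrist');P=cloud('wrist',d.astype(float),s);X,Y,Z=[P[...,i] for i in range(3)];g=im.astype(int)
ft=(Z>.017)&(Z<.028)&(X>.545)&(X<.59)&(Y>-.02)&(Y<.26)&(g.min(2)>110)
ys=np.arange(.0,.24,.01);lo=np.array([np.percentile(X[ft&(abs(Y-y)<.005)],2) if (ft&(abs(Y-y)<.005)).sum()>8 else np.nan for y in ys]);print('fence near edge',dict(zip(ys.round(2),lo.round(4))))
org=(g[...,0]>130)&(g[...,2]<.4*g[...,0])&(Z>.035)&(Z<.046)&(X>.48)&(X<.6);print('orange top y',np.percentile(Y[org],[1,99]).round(4) if org.any() else '',np.percentile(X[org],[1,99]).round(4) if org.any() else '')
w=(g[...,0]>110)&(g[...,0]-g[...,2]>8)&(g[...,0]-g[...,2]<60)&(abs(Z-float(sys.argv[2]))<.006)&(X<.58)&(X>.48)&(Y>.0)&(Y<.16);q=P[w];print('block',w.sum(),np.percentile(q,1,0).round(4),np.percentile(q,99,0).round(4)) if w.sum()>20 else print('no block')
save(sys.argv[1],cv2.resize(im,(640,480),interpolation=cv2.INTER_CUBIC));np.savez(sys.argv[1]+'.npz',im=im,d=d)
E
python3 place.py w13 .147
```

```text
time_s: 19.68
eef_pos: [0.4252, -0.0976, 0.1235]
tool_rot: [0.703, 0.711, 0.0, 0.0]
force: [0.5, 0.0, -2.1]
finger_gap: 0.391
gripper_force: 30.3
time_s: 20.52
eef_pos: [0.516, 0.0815, 0.123]
tool_rot: [0.703, 0.711, -0.001, -0.001]
force: [0.3, 0.4, -0.4]
finger_gap: 0.392
gripper_force: 30.3
20.5167 [0.516  0.0815 0.123 ] yaw 90.64 tool z [-1.9e-03 -5.0e-04 -1.0e+00] F [ 0.28  0.38 -0.36] 0.010674281914802488
fence near edge {np.float64(0.0): np.float64(nan), np.float64(0.01): np.float64(nan), np.float64(0.02): np.float64(nan), np.float64(0.03): np.float64(0.5583), np.float64(0.04): np.float64(0.5569), np.float64(0.05): np.float64(0.5569), np.float64(0.06): np.float64(0.5567), np.float64(0.07): np.float64(0.5565), np.float64(0.08): np.float64(0.5564), np.float64(0.09): np.float64(0.5563), np.float64(0.1): np.float64(0.5562), np.float64(0.11): np.float64(0.5561), np.float64(0.12): np.float64(0.5556), np.float64(0.13): np.float64(0.5555), np.float64(0.14): np.float64(0.5566), np.float64(0.15): np.float64(0.5706), np.float64(0.16): np.float64(0.558), np.float64(0.17): np.float64(0.5554), np.float64(0.18): np.float64(0.5552), np.float64(0.19): np.float64(0.5546), np.float64(0.2): np.float64(0.5547), np.float64(0.21): np.float64(0.5546), np.float64(0.22): np.float64(0.5545), np.float64(0.23): np.float64(0.5543)}
orange top y [0.1426 0.169 ] [0.4875 0.5534]
no block
```

View pics/w13.png

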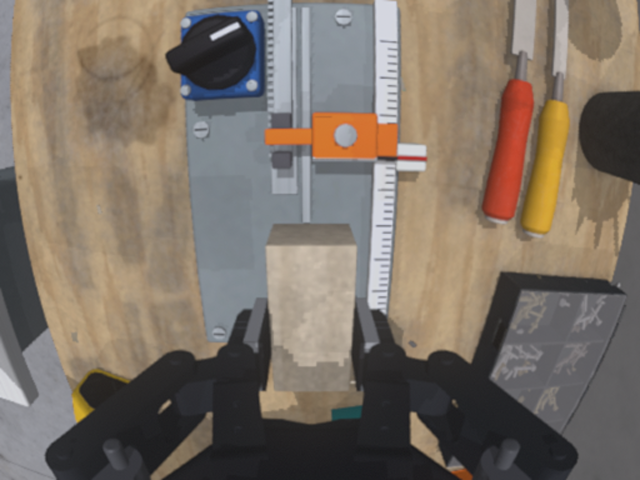

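The block is level between the pads, with its front end at row 225. The stop face is at row 160 and the fence at column 378. I'll lower it with about 5 mm clearance each way.

```bash
python3 -m handwheel '[[[0.008,0.009,0],[0,0,0],0],[[0.008,0.009,0],[0,0,0],0],[[0,0,0.025],[0,0,0],0],[[0,0,0.025],[0,0,0],0],[[0,0,0.025],[0,0,0],0],[[0,0,0.008],[0,0,0],0],[[0,0,0],[0,0,0],0],[[0,0,0],[0,0,0],0],[[0,0,0],[0,0,0],0]]'
python3 place.py w14 .054|grep -v fence
python3 - <<'E'
from h import *
z=np.load('w14.npz');im,d=z['im'].astype(int),z['d'].astype(float);s=bot.read_state();P=cloud('wrist',d,s);Z=P[...,2]
for c in range(225,280,10):
    print(c,[(r,*P[r,c].round(4),*im[r,c]) for r in range(90,190,8)][:13] if c==245 else '') if c==245 else 0
m=(abs(P[...,0]-.534)<.025)&(P[...,1]>.06)&(P[...,1]<.16)&(Z>.042)&(Z<.062);print(m.sum(),np.percentile(P[m],[1,50,99],0).round(4))
E
```

```text
time_s: 21.32
eef_pos: [0.5368, 0.0985, 0.0416]
tool_rot: [0.703, 0.711, 0.001, 0.001]
force: [0.0, 0.1, -0.3]
finger_gap: 0.385
gripper_force: 30.3
21.3167 [0.5368 0.0985 0.0416] yaw 90.67 tool z [ 2.9e-03  1.0e-04 -1.0e+00] F [ 0.03  0.06 -0.32] 0.011493099704198774
orange top y [0.1426 0.1696] [0.4875 0.5536]
block 8191 [0.519  0.0678 0.0498] [0.5519 0.1365 0.058 ]
245 [(90, np.float64(0.5327), np.float64(0.1846), np.float64(0.0145), np.int64(129), np.int64(138), np.int64(143)), (98, np.float64(0.5327), np.float64(0.18), np.float64(0.0136), np.int64(128), np.int64(134), np.int64(142)), (106, np.float64(0.5328), np.float64(0.1754), np.float64(0.0124), np.int64(127), np.int64(134), np.int64(140)), (114, np.float64(0.5328), np.float64(0.1708), np.float64(0.013), np.int64(121), np.int64(127), np.int64(133)), (122, np.float64(0.5331), np.float64(0.1685), np.float64(0.0411), np.int64(212), np.int64(111), np.int64(46)), (130, np.float64(0.5331), np.float64(0.1645), np.float64(0.0411), np.int64(214), np.int64(113), np.int64(45)), (138, np.float64(0.5331), np.float64(0.1609), np.float64(0.0435), np.int64(163), np.int64(166), np.int64(174)), (146, np.float64(0.5332), np.float64(0.1572), np.float64(0.0442), np.int64(159), np.int64(162), np.int64(170)), (154, np.float64(0.5332), np.float64(0.1532), np.float64(0.0439), np.int64(157), np.int64(160), np.int64(168)), (162, np.float64(0.5332), np.float64(0.1491), np.float64(0.0435), np.int64(139), np.int64(112), np.int64(105)), (170, np.float64(0.5332), np.float64(0.1443), np.float64(0.0404), np.int64(211), np.int64(110), np.int64(44)), (178, np.float64(0.5333), np.float64(0.1401), np.float64(0.0401), np.int64(117), np.int64(117), np.int64(121)), (186, np.float64(0.5333), np.float64(0.1364), np.float64(0.042), np.int64(121), np.int64(112), np.int64(102))]
9623 [[0.5141 0.068  0.0422]
 [0.5351 0.1111 0.0568]
 [0.5551 0.1582 0.06  ]]
```

```bash
python3 -m handwheel '[[[0,0,0.006],[0,0,0],0],[[0,0,0.006],[0,0,0],0],[[0,0,0],[0,0,0],0],[[0,0,0],[0,0,0],0]]' ; python3 -m handwheel '[[[0,0,0.001],[0,0,0],0],[[0,0,0],[0,0,0],0],[[0,0,0],[0,0,0],0]]'
```

```text
time_s: 21.7
eef_pos: [0.535, 0.0983, 0.0281]
tool_rot: [0.703, 0.711, -0.0, -0.0]
force: [0.2, -1.1, -0.8]
finger_gap: 0.389
gripper_force: 30.3
time_s: 21.95
eef_pos: [0.5352, 0.0984, 0.0277]
tool_rot: [0.703, 0.711, 0.0, 0.0]
force: [-1.1, 0.5, 3.7]
finger_gap: 0.39
gripper_force: 30.8
```

```bash
python3 -m handwheel '[[[0,0.0015,0],[0,0,0],0],[[0,0.0015,0],[0,0,0],0],[[0,0,0],[0,0,0],0],[[0,0,0],[0,0,0],0]]';python3 -m handwheel '[[[0,0.001,0],[0,0,0],0],[[0,0,0],[0,0,0],0],[[0,0,0],[0,0,0],0]]'
```

```text
time_s: 22.28
eef_pos: [0.5353, 0.0984, 0.0278]
tool_rot: [0.703, 0.711, -0.002, -0.002]
force: [-6.5, -0.2, 10.4]
finger_gap: 0.387
gripper_force: 31.6
time_s: 22.53
eef_pos: [0.5353, 0.0984, 0.0278]
tool_rot: [0.703, 0.711, -0.003, -0.003]
force: [-8.4, -1.1, 11.7]
finger_gap: 0.385
gripper_force: 31.8
```

```bash
python3 -m handwheel '[[[0,-0.002,-0.002],[0,0,0],0],[[0,0,0],[0,0,0],0],[[0,0,0],[0,0,0],0]]';python3 place.py w15 .044
```

```text
time_s: 22.78
eef_pos: [0.5377, 0.0984, 0.0293]
tool_rot: [0.703, 0.711, 0.0, 0.0]
force: [0.5, 0.0, -1.1]
finger_gap: 0.389
gripper_force: 30.3
22.7833 [0.5377 0.0984 0.0293] yaw 90.68 tool z [ 0.0011 -0.     -1.    ] F [ 0.51  0.02 -1.14] 0.003996463350941884
fence near edge {np.float64(0.0): np.float64(nan), np.float64(0.01): np.float64(nan), np.float64(0.02): np.float64(nan), np.float64(0.03): np.float64(0.557), np.float64(0.04): np.float64(0.5567), np.float64(0.05): np.float64(0.5565), np.float64(0.06): np.float64(0.5569), np.float64(0.07): np.float64(nan), np.float64(0.08): np.float64(nan), np.float64(0.09): np.float64(nan), np.float64(0.1): np.float64(0.5573), np.float64(0.11): np.float64(0.5566), np.float64(0.12): np.float64(0.5563), np.float64(0.13): np.float64(0.556), np.float64(0.14): np.float64(0.558), np.float64(0.15): np.float64(0.5711), np.float64(0.16): np.float64(0.5567), np.float64(0.17): np.float64(0.5552), np.float64(0.18): np.float64(0.5552), np.float64(0.19): np.float64(0.5549), np.float64(0.2): np.float64(0.5547), np.float64(0.21): np.float64(0.5545), np.float64(0.22): np.float64(0.5545), np.float64(0.23): np.float64(0.5545)}
orange top y [0.1423 0.1698] [0.4876 0.5536]
block 8199 [0.5198 0.0678 0.0397] [0.5529 0.1413 0.0457]
```

View pics/w15.png

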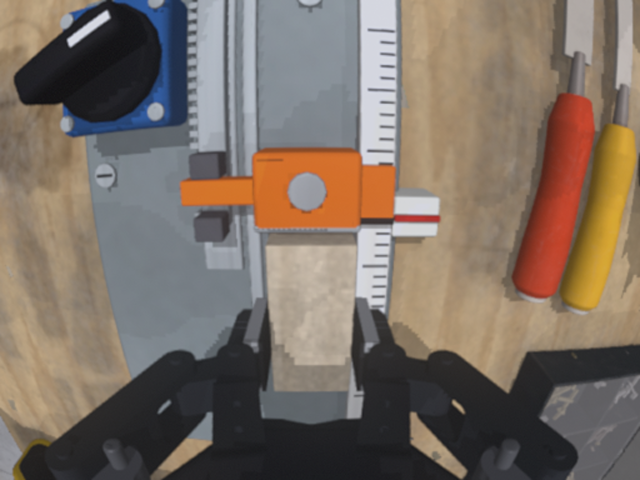

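The block (260-355, 235-390) sits just short of the stop and the fence, so the earlier resistance was bed friction. I'm now lifted slightly and approach the fence by small steps.

```bash
python3 -m handwheel '[[[0,0.001,0],[0,0,0],0],[[0,0,0],[0,0,0],0],[[0,0,0],[0,0,0],0]]';python3 -m handwheel '[[[0,0.001,0],[0,0,0],0],[[0,0,0],[0,0,0],0],[[0,0,0],[0,0,0],0]]'
```

```text
time_s: 23.08
eef_pos: [0.5385, 0.0984, 0.0291]
tool_rot: [0.703, 0.711, -0.0, 0.0]
force: [-0.2, 0.5, -0.9]
finger_gap: 0.392
gripper_force: 30.3
time_s: 23.33
eef_pos: [0.5393, 0.0984, 0.0292]
tool_rot: [0.703, 0.711, -0.0, 0.0]
force: [0.2, 0.4, -0.8]
finger_gap: 0.389
gripper_force: 30.3
```

```bash
python3 -m handwheel '[[[0,0.001,0],[0,0,0],0],[[0,0,0],[0,0,0],0],[[0,0,0],[0,0,0],0]]';python3 -m handwheel '[[[0,0.001,0],[0,0,0],0],[[0,0,0],[0,0,0],0],[[0,0,0],[0,0,0],0]]'
```

```text
time_s: 23.58
eef_pos: [0.5402, 0.0984, 0.0293]
tool_rot: [0.703, 0.711, -0.0, 0.0]
force: [-0.9, 0.8, -1.4]
finger_gap: 0.389
gripper_force: 30.3
time_s: 23.83
eef_pos: [0.5403, 0.0984, 0.0292]
tool_rot: [0.703, 0.711, -0.001, -0.001]
force: [-2.1, -0.0, 0.5]
finger_gap: 0.395
gripper_force: 30.5
```

Fence contact. Now towards the stop, gently.

```bash
python3 -m handwheel '[[[0.001,0,0],[0,0,0],0],[[0,0,0],[0,0,0],0],[[0,0,0],[0,0,0],0]]';python3 -m handwheel '[[[0.001,0,0],[0,0,0],0],[[0,0,0],[0,0,0],0],[[0,0,0],[0,0,0],0]]'
```

```text
time_s: 24.08
eef_pos: [0.5403, 0.0992, 0.029]
tool_rot: [0.703, 0.711, -0.001, -0.0]
force: [-3.2, -2.0, 0.3]
finger_gap: 0.389
gripper_force: 30.4
time_s: 24.33
eef_pos: [0.5403, 0.1002, 0.029]
tool_rot: [0.703, 0.711, -0.001, -0.0]
force: [-4.5, -2.1, 0.3]
finger_gap: 0.391
gripper_force: 30.4
```

```bash
python3 -m handwheel '[[[0.0007,0,0],[0,0,0],0],[[0,0,0],[0,0,0],0],[[0,0,0],[0,0,0],0]]' | sed -n 2,4p;python3 -m handwheel '[[[0.0007,0,0],[0,0,0],0],[[0,0,0],[0,0,0],0],[[0,0,0],[0,0,0],0]]' | sed -n 2,4p
```

```text
eef_pos: [0.5403, 0.1009, 0.029]
tool_rot: [0.703, 0.711, -0.001, -0.0]
force: [-3.8, -2.6, -0.8]
eef_pos: [0.5403, 0.1016, 0.029]
tool_rot: [0.703, 0.711, -0.001, -0.0]
force: [-4.7, -2.6, -1.1]
```

```bash
python3 place.py w16 .044|grep -v fence; python3 -m handwheel '[[[0.0007,0,0],[0,0,0],0],[[0,0,0],[0,0,0],0],[[0,0,0],[0,0,0],0]]' | sed -n 2,4p
```

```text
24.8333 [0.5403 0.1016 0.029 ] yaw 90.68 tool z [-1.9e-03 -6.0e-04 -1.0e+00] F [-4.74 -2.65 -1.06] 0.002534386447086617
orange top y [0.1423 0.1698] [0.4874 0.5536]
block 8140 [0.5225 0.071  0.0404] [0.5555 0.1415 0.0454]
eef_pos: [0.5403, 0.1019, 0.029]
tool_rot: [0.703, 0.711, -0.001, -0.0]
force: [-4.5, -3.0, -1.2]
```

```bash
python3 -m handwheel '[[[0.0007,0,0],[0,0,0],0],[[0,0,0],[0,0,0],0],[[0,0,0],[0,0,0],0]]' | sed -n 2,4p;  python3 place.py w17 .044|grep -v fence
```

```text
eef_pos: [0.5403, 0.102, 0.029]
tool_rot: [0.703, 0.712, -0.002, 0.0]
force: [-4.1, -5.8, -1.2]
25.3833 [0.5403 0.102  0.029 ] yaw 90.73 tool z [-0.002  -0.0024 -1.    ] F [-4.15 -5.82 -1.23] 0.0017543035321768718
orange top y [0.1426 0.1698] [0.4875 0.5536]
block 8133 [0.5224 0.0714 0.0406] [0.5554 0.1417 0.0454]
```

Stop contact. Lower onto the bed, release and lift.

```bash
python3 -m handwheel '[[[0,0,0.0008],[0,0,0],0],[[0,0,0.0007],[0,0,0],0],[[0,0,0],[0,0,0],0],[[0,0,0],[0,0,0],0]]' | sed -n 2,4p; python3 -m handwheel '[[[0,0,0],[0,0,0],0.5],[[0,0,0],[0,0,0],0.5],[[0,0,0],[0,0,0],0.5],[[0,0,0],[0,0,0],0.5],[[0,0,-0.01],[0,0,0],0.5],[[0,0,-0.03],[0,0,0],0.5],[[0,0,-0.03],[0,0,0],0.5],[[0,0,0],[0,0,0],0.5],[[0,0,0],[0,0,0],0.5],[[0,0,0],[0,0,0],0.5]]'; python3 place.py w18 .043
```

```text
eef_pos: [0.5403, 0.102, 0.0281]
tool_rot: [0.703, 0.712, -0.001, 0.0]
force: [-5.0, -5.2, 3.5]
time_s: 26.6
eef_pos: [0.5412, 0.1033, 0.0982]
tool_rot: [0.703, 0.711, 0.0, 0.0]
force: [-0.4, 0.3, -0.9]
finger_gap: 0.502
gripper_force: 0.0
26.6 [0.5412 0.1033 0.0982] yaw 90.68 tool z [ 8.e-04  1.e-04 -1.e+00] F [-0.37  0.27 -0.86] 0.022889090911981293
fence near edge {np.float64(0.0): np.float64(0.5574), np.float64(0.01): np.float64(0.5571), np.float64(0.02): np.float64(0.5568), np.float64(0.03): np.float64(0.5571), np.float64(0.04): np.float64(0.5569), np.float64(0.05): np.float64(0.5571), np.float64(0.06): np.float64(0.5577), np.float64(0.07): np.float64(0.558), np.float64(0.08): np.float64(0.5577), np.float64(0.09): np.float64(0.558), np.float64(0.1): np.float64(0.5577), np.float64(0.11): np.float64(0.5573), np.float64(0.12): np.float64(0.5574), np.float64(0.13): np.float64(0.5574), np.float64(0.14): np.float64(0.5573), np.float64(0.15): np.float64(0.5712), np.float64(0.16): np.float64(0.5556), np.float64(0.17): np.float64(0.5556), np.float64(0.18): np.float64(0.5547), np.float64(0.19): np.float64(0.5547), np.float64(0.2): np.float64(0.5551), np.float64(0.21): np.float64(0.5549), np.float64(0.22): np.float64(0.5543), np.float64(0.23): np.float64(0.5547)}
orange top y [0.1429 0.1698] [0.4874 0.5538]
block 4302 [0.5218 0.0709 0.0408] [0.5552 0.1422 0.0442]
```

```bash
python3 -m handwheel '[[[0,0,0],[0,0,7],0.35],[[0,0,0],[0,0,7],0.35],[[0,0,0],[0,0,7],0.35],[[0,0,0],[0,0,7],0.35],[[0,0,0],[0,0,7],0.35],[[0,0,0],[0,0,7],0.35],[[0,0,0],[0,0,7],0.35],[[0,0,0],[0,0,7],0.35],[[0,0,0],[0,0,7],0.35],[[0,0,0],[0,0,7],0.35],[[0,0,0],[0,0,7],0.35],[[0,0,0],[0,0,7],0.35]]' | sed -n 2,3p
python3 -m handwheel '[[[0,0,0],[0,0,6.7],0.35],[[-0.026,-0.0193,0],[0,0,0],0.35],[[-0.026,-0.0193,0],[0,0,0],0.35],[[0,0,0],[0,0,0],0.35],[[0,0,0],[0,0,0],0.35],[[0,0,0],[0,0,0],0.35]]' | sed -n 2,3p
python3 meas.py w19
python3 - <<'E'
from h import *
s=bot.read_state();z=np.load('w19.npz');im,d=z['im'].astype(int),z['d'].astype(float);P=cloud('wrist',d,s)
def near(x,y):
    e=np.nansum((P[...,:2]-[x,y])**2,-1);e[np.isnan(P[...,0])]=9;return np.unravel_index(e.argmin(),e.shape)
for x in(.528,.540,.550):
    r,c0=near(x,.150);r2,c1=near(x,.128)
    print('x',x,'row',r,[(c,(P[r,c,1]*1e3).round(1),(P[r,c,2]*1e3).round(0),*im[r,c]) for c in range(c0,c1+1)][::1])
for y in(.078,.100,.125):
    r0,c=near(.548,y);r1,_=near(.562,y)
    print('y',y,'col',c,[(r,(P[r,c,0]*1e3).round(1),(P[r,c,2]*1e3).round(0),*im[r,c]) for r in range(r1,r0+1)])
v,u=np.nonzero((abs(P[...,2]-.043)<.004)&(P[...,1]<.1385)&(P[...,1]>.06)&(P[...,0]>.51)&(P[...,0]<.565)&(im.min(2)>60));q=P[v,u];print(cv2.minAreaRect((q[:,:2]*1000).astype(np.float32)))
E
```

```text
eef_pos: [0.5401, 0.1032, 0.0963]
tool_rot: [0.998, 0.055, -0.002, 0.0]
eef_pos: [0.4893, 0.1418, 0.0972]
tool_rot: [1.0, 0.0, -0.0, 0.0]
t 28.15 [0.4893 0.1418 0.0972] F [-0.7  0.   0. ] M [-0.06  0.04 -0.  ] q6 1.7165996791018139 qv 0.0224
red 80 z 0.0259 depth y 0.03283 ray med [0.0803  0.03283] y range [0.032  0.0336] pix 249.0 82.2
blk 37 z 0.0295 depth y 0.03241 ray med [0.06236 0.03241] y range [0.0316 0.0331] pix 249.7 107.2
orange y 2..98 [0.0345 0.06  ] 2460
x 0.528 row 159 [(237, np.float64(149.8), np.float64(40.0), np.int64(212), np.int64(118), np.int64(48)), (238, np.float64(149.1), np.float64(41.0), np.int64(215), np.int64(121), np.int64(48)), (239, np.float64(148.4), np.float64(41.0), np.int64(217), np.int64(123), np.int64(49)), (240, np.float64(147.7), np.float64(41.0), np.int64(216), np.int64(123), np.int64(48)), (241, np.float64(147.0), np.float64(42.0), np.int64(217), np.int64(124), np.int64(49)), (242, np.float64(146.4), np.float64(41.0), np.int64(216), np.int64(122), np.int64(48)), (243, np.float64(145.7), np.float64(40.0), np.int64(217), np.int64(122), np.int64(
[... 13876 characters left out ...]
, np.float64(42.0), np.int64(199), np.int64(184), np.int64(167)), (126, np.float64(551.4), np.float64(43.0), np.int64(197), np.int64(183), np.int64(165)), (127, np.float64(550.6), np.float64(43.0), np.int64(199), np.int64(185), np.int64(167)), (128, np.float64(550.1), np.float64(43.0), np.int64(204), np.int64(190), np.int64(171)), (129, np.float64(549.3), np.float64(43.0), np.int64(205), np.int64(190), np.int64(172)), (130, np.float64(548.5), np.float64(42.0), np.int64(200), np.int64(185), np.int64(167)), (131, np.float64(547.9), np.float64(42.0), np.int64(196), np.int64(181), np.int64(163))]
((539.398681640625, 103.82188415527344), (34.42406463623047, 69.16122436523438), 0.7847870588302612)
```

```bash
python3 sub.py w19.npz 249 71 95 100 114 249.35
python3 - <<'E'
from h import *
im=np.load('w19.npz')['im'].astype(int);d=np.load('w19.npz')['d']
for r in range(125,190,7): print(r,im[r,247:257,0].tolist(),d[r,249:256].round(3).tolist())
E
```

```text
strip slope 0.015779984576717 (yaw -> dy/dx) 8.206346995324595e-05
100 [[217, 54], [216, 54], [216, 53], [217, 52], [218, 51], [211, 52], [163, 55], [100, 59], [67, 60], [65, 61], [70, 67], [85, 83], [135, 136], [164, 168], [180, 187], [205, 218], [216, 225], [193, 206]]
102 [[216, 53], [216, 53], [216, 52], [217, 54], [217, 51], [210, 53], [163, 54], [101, 60], [68, 61], [65, 61], [68, 63], [79, 75], [122, 123], [155, 157], [179, 187], [212, 223], [217, 226], [195, 208]]
104 [[216, 53], [217, 54], [216, 53], [217, 54], [218, 53], [211, 53], [163, 55], [100, 60], [69, 62], [65, 60], [67, 62], [70, 66], [108, 107], [145, 147], [171, 177], [210, 219], [218, 225], [196, 207]]
106 [[216, 53], [216, 53], [216, 52], [217, 53], [218, 52], [210, 52], [162, 55], [100, 60], [68, 61], [65, 60], [83, 80], [114, 114], [132, 133], [147, 148], [168, 171], [209, 216], [217, 222], [208, 215]]
108 [[216, 53], [217, 54], [217, 52], [217, 52], [218, 53], [211, 53], [162, 55], [99, 59], [67, 59], [64, 59], [93, 92], [140, 141], [151, 152], [150, 151], [167, 170], [208, 215], [217, 221], [217, 221]]
110 [
[... 1814 characters left out ...]
21186066, 0.20600000023841858, 0.20600000023841858, 0.20200000703334808, 0.2029999941587448, 0.20200000703334808]
174 [217, 217, 202, 161, 149, 150, 163, 171, 171, 170] [0.2070000022649765, 0.20600000023841858, 0.2070000022649765, 0.2070000022649765, 0.23000000417232513, 0.23100000619888306, 0.23199999332427979]
181 [96, 97, 96, 96, 100, 109, 115, 117, 117, 119] [0.23499999940395355, 0.23499999940395355, 0.23600000143051147, 0.23499999940395355, 0.23499999940395355, 0.23399999737739563, 0.2370000034570694]
188 [85, 83, 84, 83, 83, 83, 83, 84, 88, 96] [0.2280000001192093, 0.22699999809265137, 0.2280000001192093, 0.2280000001192093, 0.22699999809265137, 0.2290000021457672, 0.23000000417232513]
```

The pointer is on the mark within about 0.1 mm. The block lies flat against the fence and the stop with no visible gap, and the robot is clear, so I'm handing in.

```bash
python3 -m handwheel '[[[0,0,-0.03],[0,0,0],0.35],[[0,0,-0.03],[0,0,0],0.35],[[0,0,0],[0,0,0],0.35],[[0,0,0],[0,0,0],0.35]]' | head -2; python3 -c "
from cell import bot
print(bot.job_done())"
```

```text
time_s: 28.53
eef_pos: [0.4916, 0.1415, 0.1593]
the job is handed in; nothing more can be done
None
```

The job was handed in at about 28.5 s: the stop was backed off left of the mark and wound up from the left to within about 0.1 mm of it, and the thick offcut lies flat on the bed against the fence and stop, with no gap I could measure.

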